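# Close the gluing clamp on a plinth: to touch, then a quarter turn

### The job

The long wooden plinth lying in the gluing jig has fresh glue under its facing: slide it gently along the bed until its far end is fully home against the upright steel bar of the clamp, with the clamp still open. Then turn the clamp's thumb key clockwise until the rubber pad just touches the plinth, give it one quarter of a turn more and no further, and leave it clamped. Disturb nothing else on the worktop.

Things in the scene. Friction and masses are not known exactly. Their poses are not given: they have to be found in the camera images.
- jig: Gluing jig, fixed: a beech bed, top 30 mm above the worktop, with an upright F-clamp at its far end. Origin on the worktop under the clamp's screw axis; x along the bed towards the clamp's bar (bed x -155 to +90, y +-45 mm), z up. Two cleats (y 22 to 34 mm either side, 8 mm high) guide the plinth with 2 mm play. The clamp arm runs from the bar to the screw at x 0, y 0, its top 100 mm up.
- bar_stop (a point): Point on the front face of the clamp's upright steel bar (8 x 20 mm, its top 127 mm above the worktop), 65 mm beyond the screw axis along the jig's x and 12 mm above the bed: the plinth's far end butts against this face when home. Axes as the jig's.
- plinth: The work: dark wood with a pale plywood facing on top, one rigid block 150 mm long (its x), 40 wide, 24 thick, 0.1 to 0.2 kg, flat on the bed between the cleats, its far end under the open clamp, 20 to 40 mm short of the bar. Origin at the centre of its underside, x towards the bar. Home, its origin is at x -10 mm in the jig's frame. It slides easily (1 N or so); the bar stops it dead.
- near_end (a point): Centre of the plinth's near end face (40 x 24 mm), 75 mm from the plinth's origin towards -x and 12 mm above the bed: push here along x. Home, it lies 85 mm before the screw axis.
- spindle: The clamp's screw, one piece: flat upright steel thumb key (42 mm along its x, 11 thick along its y, 26 high), 10 mm threaded spindle through the arm, 30 mm rubber pad below. Origin on the axis amid the key, the point to pinch from above, about 130 mm up; the key reaches 12 mm above and 14 below it, then 13 mm or more of bare spindle down to the arm. Clockwise from above closes it, 2 mm a turn.
- key_top (a point): Top of the thumb key, on the screw axis; same axes as the spindle. At the start the pad hangs 0.15 to 0.95 of a turn above the plinth; the arm's height and screw's length are not known that well, so feel the touch: free, the key drags with about 0.035 N m, and from the touch its resisting torque climbs by about 0.1 N m, and the clamp force by about 12 N, per eighth of a turn. It stays where left.
- varnish: Bystander: a sealed glass pot of varnish with a black cap, 42 mm across, 56 mm high, standing near the jig; origin at the centre of its foot.
- pin_vice: Bystander: a small steel pin vice with a drill in it, about 100 mm long, 10 mm thick, lying beside the jig; origin under its middle.
- paint_a: Bystander: a small paint jar with a white cap, 32 mm across, 48 mm high, near the jig; origin at the centre of its foot.
- paint_b: Bystander: another such paint jar, 32 mm across, 48 mm high, near the jig; origin at the centre of its foot.
- holder: Bystander: the orange plastic handle holder with a spring clip on top, 42 mm across, 105 mm high, standing at the left; origin at the centre of its foot.
- brush: Bystander: a brush 170 mm long, lying at the right; origin under its middle.
Mind the look-alikes: they are no part of the job. Of the things like the plinth, leave any that is green, red or turquoise; of the rest the smaller one is meant.

How it is judged:
On the way, in this order (a step that is already met when the one before it is completed fails the run):
1. the plinth is home against the bar with the clamp still open (x of plinth in the frame of jig above -0.013 m and angle between the x axis of plinth and the x axis of jig, either way round below 0.05 rad and z of plinth in the frame of jig below 0.0325 m and contact force between spindle and plinth below 1 N), for 0.2 s.
2. the pad touches the plinth (x of plinth in the frame of jig above -0.013 m and angle between the x axis of plinth and the x axis of jig, either way round below 0.05 rad and z of plinth in the frame of jig below 0.0325 m and contact force between spindle and plinth above 1.5 N), for 0.05 s.
At the end, for the whole second after the job is handed in: The plinth lies flat on the bed, straight between the cleats, its far end within 3 mm of the bar; the pad holds it with a clamp force of 14 to 34 N, which is what about 0.17 to 0.34 of a turn past the touch gives (a quarter turn gives about 23 N); key and plinth are at rest (x of plinth in the frame of jig above -0.013 m and angle between the x axis of plinth and the x axis of jig, either way round below 0.05 rad and z of plinth in the frame of jig below 0.0325 m and contact force between spindle and plinth between 14 and 34 N and linear speed of plinth below 0.01 m/s and angular speed of spindle below 0.05 rad/s).
It fails at once if the clamp is overtightened: more than 42 N under the pad, about 0.4 of a turn past the touch (contact force between spindle and plinth above 42 N).
It fails at once if the plinth is pushed or gripped hard: more than 35 N between fingers and plinth (contact force between the fingers and plinth above 35 N).
It fails at once if a bystander is moved by more than 15 mm (distance of any of varnish, pin_vice, paint_a, paint_b, holder, brush from where it was at the start of the episode above 0.015 m).
It also fails if it takes over 72 s, if anything falls off the work surface, if the arm or the gripper's body presses on something with over 40 N, if the wrist force passes 120 N, or if a joint passes its speed limit or range.

### The arm

A 6-joint arm with a two-finger parallel gripper is mounted at the origin on the work surface. World frame = base frame: x ahead of the robot, y to its left, z up, the work surface at z = 0. Lengths are in m, angles in rad, forces in N, time in s.
With the tool pointing down it reaches from about 0.275 to 0.75 m from the base axis. Payload 10.2 kg.
Tool frame: the origin (TCP) lies at the very end of the fingers, on their centre line; the grasp point (between the pads) lies 19 mm behind it (env.hold_point_z is the distance from the TCP to the grasp point, in m); z points along the fingers, y is the line along which they close (so a half turn about z gives the same grasp; the last joint's range is limited). The gripper opens to 88 mm and grips with 3 to 60 N. Pads are 18 mm wide; open, the fingers measure 123 mm over their backs; the gripper's body (75 mm by 187 mm) begins 45 mm behind the grasp point.
Start: joints at [-1.473, 0.313, 1.498, -0, 1.331, -0.223], TCP at [0.166, -0.498, 0.239] pointing down, gripper open.
Joint ranges: [-2.94, 2.94], [-0.97, 2.17], [0.19, 2.56], [-1.23, 4.37], [0.02, 3.11], [-2.88, 2.88]. Speed limits (rad/s): [2.39, 2.39, 3.01, 3.14, 3.14, 3.14].

### API

Orientations are given as a rotation vector (axis times angle).
In Python, from plant import env, eyes, workorder gives the robot as it stands.
- The arm moves only by the shell command python3 -m creep 'ROWS' [FORCE]. ROWS is JSON, a list of rows, each a list of 3 entries, a list of its own where there are three numbers: the shift along the tool's x, y, z in mm, then the turn, a rotation vector about the tool's x, y, z in rad, then the closure, from -1 (fully open) to 1 (shut). A call has 1 to 8 rows; each row shifts and turns the commanded pose from where the row before left it, along the tool's axes as they then stand; what a row does not reach is not made up. A row lasts 1/10 s, in which the tool goes at most 50 mm and 8.59 degrees, less where a joint would pass 70% of its speed; a pose out of reach is approached as far as the arm can. A call with a gripper value outside its range is refused whole. The fingers move at their own pace and stop on an object; FORCE is the grip in N (left out, the last holds). Time passes only in rows, so rows that do not move let the fingers close. It gives the time, the measured TCP pose, the force, the opening and the grip force at its end, in the units of the state.
- env.sense(): the state, without advancing time (a new reading comes with each control period).
- eyes.read_camera(name): name is "side" or "top" or "wrist"; returns the picture (420x560x3 uint8, blue, green, red); there is no depth.
- eyes.camera_info(name): a dict with "fovy" (degrees; the focal length in pixels is half the picture's height over the tangent of half this angle, whatever the lens; pixels are square), "cx", "cy" (the principal point, pixels), "T" (4x4, takes a point from camera to world coordinates). Camera axes: x right, y up, looking along -z (the intrinsics and any distortion apply to the point x, -y, -z); pixel columns grow to the right and rows downward; lengths in m; the calibration is good to about 2 mm. A picture is of the moment at which its call begins: read the wrist's pose just before it. camera_info takes no time and is no camera call; for the wrist camera it gives the pose at the moment of the call.
- workorder.sign_off(): hands the job in; it is judged then, once.
The state is a dict: "clock": time; "joints": joint angles; "joint_vel": joint speeds; "tau": joint torques, N m; "tcp_pos": TCP position; "tcp_rot": TCP orientation; "ft_force": force on the tool from outside, world axes, zero at the start; "torque": the same for the moment, N m; "grip_width": finger opening in m; "gripper_force": force on a finger pad.
Only numpy, scipy, OpenCV 4.12 (cv2) and the standard library are available. Lean on these libraries where they do the work, as an engineer would, in place of code of your own. Each camera call takes 0.05 s, during which the arm holds its last target. There are 200 camera calls.

## Working session

There is one attempt and no reset: what is moved stays moved. The work goes in short steps, Python scripts to look and compute and a shell command to move; the robot and the scene stay as the last step left them, time stands still between calls to the robot, and variables do not carry over. Pictures are saved under pics/ and viewed, at most 10 in all, crops included, and the job is handed in when it is done.

```bash
mkdir -p pics; ls; python3 - <<'E'
from plant import env,eyes
import cv2,numpy as np
for n in("side","top","wrist"):
    i=eyes.camera_info(n); print(n,{k:(np.round(v,4).tolist() if k=="T" else v) for k,v in i.items()})
    cv2.imwrite(f"pics/{n}0.png",eyes.read_camera(n))
s=env.sense();print(s)
E
```

```text
pics
side {'fovy': 49.43652425129413, 'cx': 283.91877722243953, 'cy': 205.81059210204444, 'T': [[-0.1014, 0.7001, -0.7068, -0.2429], [-0.9948, -0.0763, 0.0671, 0.1132], [-0.007, 0.71, 0.7042, 0.9122], [0.0, 0.0, 0.0, 1.0]]}
top {'fovy': 42.13901496890745, 'cx': 279.7732004426052, 'cy': 213.7522505834409, 'T': [[0.0194, 0.987, -0.1593, 0.2646], [-0.9998, 0.0202, 0.003, 0.0113], [0.0062, 0.1592, 0.9872, 1.8093], [0.0, 0.0, 0.0, 1.0]]}
wrist {'fovy': 61.82324790915294, 'cx': 284.4013626827272, 'cy': 206.7065866106514, 'T': [[0.3153, 0.9144, 0.2538, 0.2297], [-0.949, 0.3041, 0.0832, -0.4767], [-0.0011, -0.2671, 0.9637, 0.3855], [0.0, 0.0, 0.0, 1.0]]}
{'clock': 0.15, 'joints': array([-1.47334649e+00,  3.13320542e-01,  1.49819160e+00,  1.39698789e-05,
        1.33099289e+00, -2.23409880e-01]), 'joint_vel': array([-0.0014255 , -0.00243883, -0.00253225, -0.00091022,  0.00048177,
        0.00027548]), 'tau': array([ 4.65358571e-04, -4.02303100e+01, -2.52319890e+01,  6.93198480e-02,
        3.43361171e-02, -7.47209765e-05]), 'tcp_pos': array([ 0.1655468 , -0.49804885,  0.23831973]), 'tcp_rot': array([-3.10035335e+00, -5.01695584e-01, -1.11439321e-04]), 'ft_force': array([0.00159592, 0.29215751, 0.12285748]), 'torque': array([-0.00035765,  0.00643888, -0.03798884]), 'gripper_force': 0.0, 'grip_width': 0.08813610733408765}
```

View pics/side0.png

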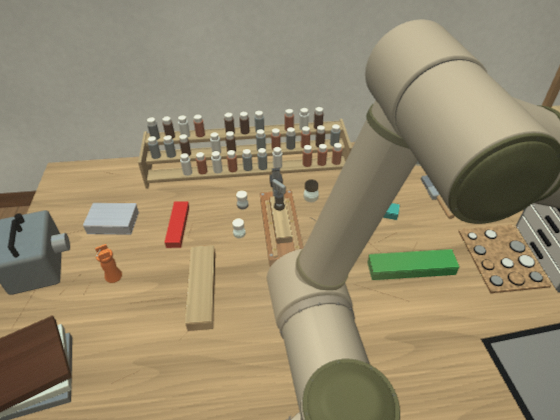

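View pics/top0.png

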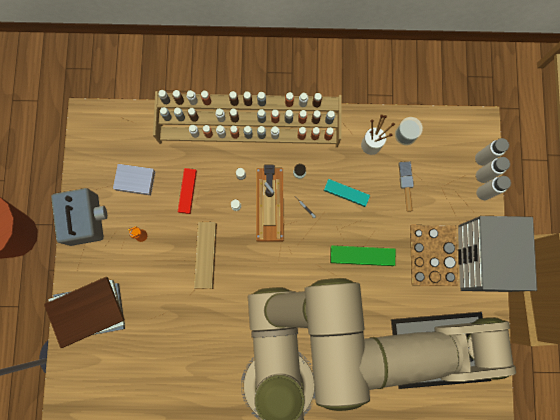

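Top view: the jig is centred near (270,203), with the far end (clamp) at about (269,170). The paint jars are at (240,173) and (236,204), the varnish at (300,170) and the pin vice at (305,207). The larger look-alike is at (205,255).

```bash
cat > h.py <<'E'
import numpy as np,cv2
from plant import env,eyes
def ray(n,uv,z,info=None):
    i=info or eyes.camera_info(n);f=210/np.tan(np.radians(i["fovy"])/2);T=np.array(i["T"])
    d=T[:3,:3]@np.array([(uv[0]-i["cx"])/f,-(uv[1]-i["cy"])/f,-1]);o=T[:3,3]
    return o+d*(z-o[2])/d[2]
def proj(n,p,info=None):
    i=info or eyes.camera_info(n);f=210/np.tan(np.radians(i["fovy"])/2);T=np.array(i["T"])
    q=T[:3,:3].T@(np.array(p)-T[:3,3]); return np.array([i["cx"]-f*q[0]/q[2],i["cy"]+f*q[1]/q[2]])
E
python3 - <<'E'
from h import *
t=cv2.imread("pics/top0.png");s=cv2.imread("pics/side0.png")
a=cv2.resize(t[150:250,220:320],(500,500),interpolation=cv2.INTER_CUBIC)
b=cv2.resize(s[165:275,225:335],None,fx=500/110,fy=500/110,interpolation=cv2.INTER_CUBIC)[:, :300*1]
b=cv2.resize(s[165:275,240:306],(300,500),interpolation=cv2.INTER_CUBIC)
cv2.imwrite("pics/crop.png",np.hstack([a,b]))
for n,uv,z in(("paint",(240,171),.048),("paint",(236,203),.048),("varn",(300,169),.056),("vice",(305,207),.005),("holder",(138,233),.1)):
    print(n,ray("top",uv,z).round(3))
E
```

```text
paint [0.69  0.14  0.048]
paint [0.582 0.15  0.048]
varn [ 0.699 -0.058  0.056]
vice [ 0.581 -0.079  0.005]
holder [0.47  0.452 0.1  ]
```

View pics/crop.png

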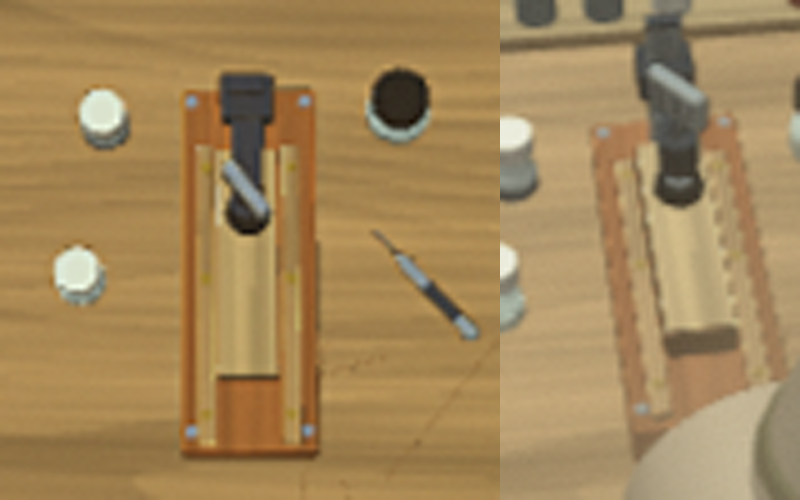

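```bash
python3 - <<'E'
from h import *
m=lambda X,Y:(220+(X+.5)/5-.5,150+(Y+.5)/5-.5)
c=[ray("top",m(*p),.03) for p in((183,88),(315,88),(317,453),(182,453))]
print("corners",np.round(c,4).tolist())
fl,fr,nr,nl=c
ax=(fl+fr-nl-nr)/2; L=np.linalg.norm(ax);print("len",L,"wid",np.linalg.norm(fl-fr),np.linalg.norm(nl-nr),"yaw",np.arctan2(ax[1],ax[0]))
ex=ax/L;cen=sum(c)/4;print("origin",cen+ex*.0325)
k=[ray("top",m(*p),.142) for p in((227,168),(265,210))];print("key",np.round(k,4).tolist(),"mid",(k[0]+k[1])/2,np.linalg.norm(k[0]-k[1]))
print("near end",[ray("top",m(*p),.054).round(4) for p in((217,376),(278,376))])
E
```

```text
corners [[0.7082, 0.0879, 0.03], [0.7101, -0.0006, 0.03], [0.4641, -0.0065, 0.03], [0.4623, 0.0821, 0.03]]
len 0.24595843911020374 wid 0.08849208796666222 0.08856401846753902 yaw 0.02381169582091051
origin [0.61867037 0.04148171 0.03      ]
key [[0.6295, 0.0542, 0.142], [0.6032, 0.0299, 0.142]] mid [0.61635822 0.04203667 0.142     ] 0.035809624690635235
near end [array([0.5104, 0.0597, 0.054 ]), array([0.5112, 0.02  , 0.054 ])]
```

```bash
cat >> h.py <<'E'
from scipy.spatial.transform import Rotation as R
def go(x,y,z,yaw):
    s=env.sense();r=R.from_rotvec(s["tcp_rot"]).as_matrix()
    y0=np.degrees(np.arctan2(r[1,0],r[0,0]));tilt=np.degrees(np.arccos(-r[2,2]))
    print("t",round(s["clock"],2),"tcp",s["tcp_pos"].round(4),"yaw",round(y0,2),"tilt",round(tilt,2),"j",np.degrees(s["joints"]).round(0),"F",s["ft_force"].round(2),"M",s["torque"].round(3))
    print("shift mm",(r.T@(np.array([x,y,z])-s["tcp_pos"])*1000).round(1),"turn about tool z (rad)",round(np.radians((y0-yaw+180)%360-180),3))
E
python3 -m creep '[[[33,-29.5,3],[0,0,0],1],[[33,-29.5,3],[0,0,0],1],[[33,-29.5,3],[0,0,0],1],[[33,-29.5,3],[0,0,0],1],[[33,-29.5,3],[0,0,0],1],[[33,-29.5,3],[0,0,0],1],[[33,-29.5,3],[0,0,0],1],[[33,-29.5,3],[0,0,0],1]]'
python3 -m creep '[[[33,-29.5,3],[0,0,0],1],[[33,-29.5,3],[0,0,0],1],[[33,-29.5,3],[0,0,0],1],[[33,-29.5,3],[0,0,0],1],[[33,-29.5,3],[0,0,0],1],[[33,-29.5,3],[0,0,0],1],[[0,0,0],[0,0,-0.14],1],[[0,0,0],[0,0,-0.14],1]]'
python3 -m creep '[[[0,0,0],[0,0,-0.14],1],[[0,0,0],[0,0,-0.14],1],[[0,0,0],[0,0,-0.14],1],[[0,0,0],[0,0,-0.14],1],[[0,0,0],[0,0,-0.14],1],[[0,0,0],[0,0,-0.14],1],[[0,0,0],[0,0,-0.14],1],[[0,0,0],[0,0,-0.14],1]]'
python3 -m creep '[[[0,0,0],[0,0,-0.14],1],[[0,0,0],[0,0,-0.14],1],[[0,0,0],[0,0,-0.14],1],[[0,0,0],[0,0,-0.14],1],[[0,0,0],[0,0,-0.14],1],[[0,0,0],[0,0,-0.14],1],[[0,0,0],[0,0,-0.14],1],[[0,0,0],[0,0,-0.14],1]]'
python3 -c "
from h import *
go(.47,.038,.2,181.4)"
```

```text
clock: 0.95
tcp_pos: [0.3421, -0.1893, 0.2147]
tcp_rot: [3.101, 0.501, 0.0]
ft_force: [0.4, 0.1, -0.2]
grip_width: 0.026
gripper_force: 0.0
clock: 1.75
tcp_pos: [0.4738, 0.0406, 0.1962]
tcp_rot: [-2.997, -0.941, 0.001]
ft_force: [-0.2, 0.8, 0.6]
grip_width: 0.0004
gripper_force: 0.0
clock: 2.55
tcp_pos: [0.4736, 0.0394, 0.1966]
tcp_rot: [-2.042, -2.387, 0.0]
ft_force: [-0.2, 0.1, 0.2]
grip_width: 0.0006
gripper_force: 0.0
clock: 3.35
tcp_pos: [0.4736, 0.0394, 0.1965]
tcp_rot: [-0.462, -3.107, -0.0]
ft_force: [1.2, -0.5, 0.2]
grip_width: 0.0002
gripper_force: 0.0
t 3.35 tcp [0.4736 0.0394 0.1965] yaw 163.09 tilt 0.03 j [ -9.  14.  98.   0.  68. -83.] F [ 1.17 -0.45  0.24] M [ 0.016 -0.16  -0.018]
shift mm [ 3.1 -2.4 -3.4] turn about tool z (rad) -0.319
```

```bash

python3 -m creep '[[[-10,0,0],[0,0,-0.106],1],[[0,0,0],[0,0,-0.106],1],[[0,0,0],[0,0,-0.106],1],[[0,0,0],[0,0,0],1],[[0,0,0],[0,0,0],1]]'
python3 - <<'E'
from h import *
import json
i=eyes.camera_info("wrist");json.dump({k:np.array(v).tolist() for k,v in i.items()},open("w1.json","w"))
a=eyes.read_camera("wrist");cv2.imwrite("pics/w1.png",a)
go(.47,.038,.2,181.4)
E
```

```text
clock: 3.85
tcp_pos: [0.4832, 0.0364, 0.1966]
tcp_rot: [0.023, -3.141, -0.0]
ft_force: [-0.2, 0.1, -0.0]
grip_width: 0.0005
gripper_force: 0.0
t 3.9 tcp [0.4832 0.0365 0.1967] yaw -179.16 tilt 0.01 j [ -10.   15.   96.   -0.   69. -100.] F [-0.79 -0.52 -0.78] M [ 0.023 -0.112 -0.011]
shift mm [13.2  1.7 -3.3] turn about tool z (rad) -0.01
```

View pics/w1.png

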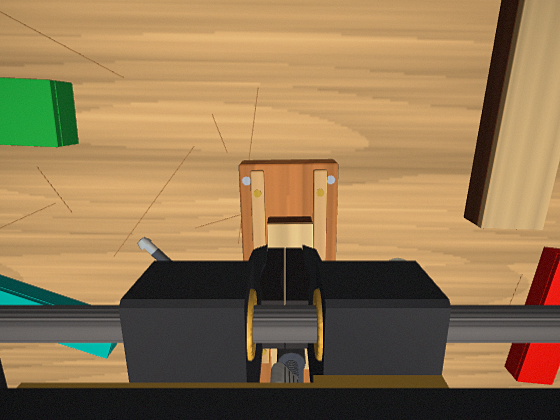

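The wrist view shows the jig's near end at (240..337,161), the plinth's end face top edge at (268..313,224), and the closed fingers above it.

```bash
python3 - <<'E'
from h import *
import json
i=json.load(open("w1.json"))
a,b=ray("",(240,163),.03,i),ray("",(338,161),.03,i);print("bed near corners",a.round(4),b.round(4),np.linalg.norm(a-b),(a+b)/2)
c,d=ray("",(268,224),.054,i),ray("",(313,224),.054,i);print("plinth end",c.round(4),d.round(4),np.linalg.norm(c-d),(c+d)/2)
# cleat end inner edges, z .038
for uv in((266,171),(314,171)): print("cleat",ray("",uv,.038,i).round(4))
E
```

```text
bed near corners [ 0.4604 -0.0038  0.03  ] [0.4573 0.084  0.03  ] 0.08787467417437769 [0.4588435  0.04007341 0.03      ]
plinth end [0.5097 0.0225 0.054 ] [0.5091 0.0616 0.054 ] 0.03909212688823592 [0.50937611 0.0420141  0.054     ]
cleat [0.4659 0.0199 0.038 ]
cleat [0.4653 0.0621 0.038 ]
```

```bash

python3 -m creep '[[[-1.8,3.5,20],[0,0,-0.01],1],[[0,0,40],[0,0,0],1],[[0,0,40],[0,0,0],1],[[0,0,35],[0,0,0],1],[[0,0,18],[0,0,0],1],[[0,0,0],[0,0,0],1],[[0,0,0],[0,0,0],1]]' 20
python3 -c "
from h import *
go(.53,.0415,.043,181.4)"
```

```text
clock: 4.6
tcp_pos: [0.4854, 0.0399, 0.0443]
tcp_rot: [-0.041, 3.141, -0.0]
ft_force: [-0.2, -0.3, -0.0]
grip_width: 0.0005
gripper_force: 0.0
t 4.6 tcp [0.4854 0.0399 0.0443] yaw -178.5 tilt 0.03 j [  -9.   28.  104.   -0.   48. -101.] F [-0.18 -0.33 -0.01] M [ 0.067 -0.136 -0.02 ]
shift mm [-44.6   0.4   1.4] turn about tool z (rad) 0.002
```

```bash

python3 -m creep '[[[-4,0,0],[0,0,0],1],[[-4,0,0],[0,0,0],1],[[-3,0,0],[0,0,0],1],[[-3,0,0],[0,0,0],1],[[-2,0,0],[0,0,0],1],[[-2,0,0],[0,0,0],1],[[-2,0,0],[0,0,0],1],[[-2,0,0],[0,0,0],1]]'
python3 -m creep '[[[-2,0,0],[0,0,0],1],[[-2,0,0],[0,0,0],1],[[-1.5,0,0],[0,0,0],1],[[-1,0,0],[0,0,0],1],[[-1,0,0],[0,0,0],1]]'
python3 -c "
from h import *
go(.53,.0415,.043,181.4)
cv2.imwrite('pics/w2.png',eyes.read_camera('wrist'))"
```

```text
clock: 5.4
tcp_pos: [0.5071, 0.0406, 0.0437]
tcp_rot: [0.043, -3.141, -0.0]
ft_force: [-1.7, -0.3, 0.6]
grip_width: 0.0005
gripper_force: 0.5
clock: 5.9
tcp_pos: [0.5146, 0.0408, 0.0437]
tcp_rot: [0.043, -3.141, -0.0]
ft_force: [-1.5, -0.6, 1.0]
grip_width: 0.0004
gripper_force: 0.5
t 5.9 tcp [0.5146 0.0408 0.0437] yaw -178.44 tilt 0.0 j [  -8.   31.   99.    0.   50. -100.] F [-1.46 -0.57  0.97] M [ 0.093 -0.003  0.108]
shift mm [-15.4   0.3   0.7] turn about tool z (rad) 0.003
```

View pics/w2.png

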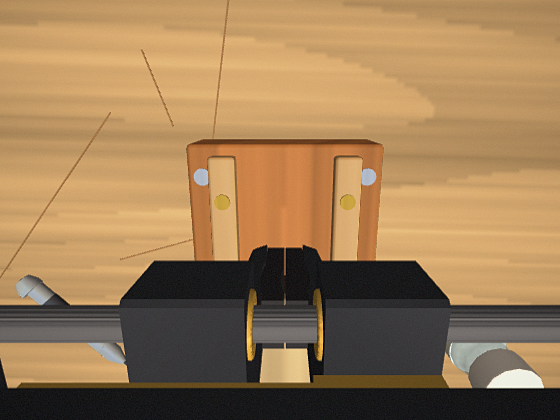

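The fingertips (285,250) are against the plinth's end and it is sliding at about 1.5 N. I'll continue slowly.

```bash

python3 -m creep '[[[-1,0,0],[0,0,0],1],[[-1,0,0],[0,0,0],1],[[-1,0,0],[0,0,0],1]]' | grep -E "tcp_pos|ft_force"
python3 -m creep '[[[-0.6,0,0],[0,0,0],1],[[-0.6,0,0],[0,0,0],1]]'| grep -E "tcp_pos|ft_force"
python3 -m creep '[[[-0.6,0,0],[0,0,0],1],[[0,0,0],[0,0,0],1]]'| grep -E "tcp_pos|ft_force"
```

```text
tcp_pos: [0.5176, 0.0408, 0.0437]
ft_force: [-0.5, 0.2, -0.3]
tcp_pos: [0.5188, 0.0409, 0.0437]
ft_force: [-1.0, -0.5, -0.7]
tcp_pos: [0.5194, 0.0409, 0.0437]
ft_force: [0.3, -0.7, 0.1]
```

```bash

python3 -m creep '[[[-0.6,0,0],[0,0,0],1]]'| grep -E "tcp_pos|ft_force"
python3 -m creep '[[[-0.6,0,0],[0,0,0],1]]'| grep -E "tcp_pos|ft_force"
```

```text
tcp_pos: [0.5199, 0.0409, 0.0437]
ft_force: [-1.0, 0.4, 0.4]
tcp_pos: [0.5205, 0.0409, 0.0437]
ft_force: [-3.4, 0.4, 1.9]
```

```bash

python3 -m creep '[[[-0.4,0,0],[0,0,0],1]]'| grep -E "tcp_pos|ft_force"
python3 -m creep '[[[-0.3,0,0],[0,0,0],1]]'| grep -E "tcp_pos|ft_force"
```

```text
tcp_pos: [0.5204, 0.0409, 0.0437]
ft_force: [-5.3, -1.3, 4.4]
tcp_pos: [0.5205, 0.0409, 0.0437]
ft_force: [-7.3, -1.4, 5.6]
```

Stopped dead at x=0.5205 while the force rises, so the plinth is home. Next I back off, rise, and look at the key.

```bash

python3 -m creep '[[[3,0,0],[0,0,0],1],[[7,0,0],[0,0,0],1],[[0,0,-30],[0,0,0],1],[[0,0,-42],[0,0,-0.1],1],[[0,0,-42],[0,0,-0.14],1],[[0,0,-42],[0,0,-0.14],1],[[0,0,0],[0,0,-0.14],1],[[0,0,0],[0,0,-0.14],1]]'
python3 -c "
from h import *
go(.66,.083,.2,222.7)"
```

```text
clock: 7.85
tcp_pos: [0.5114, 0.0406, 0.2009]
tcp_rot: [-1.066, 2.952, -0.002]
ft_force: [-0.3, -0.4, -1.5]
grip_width: 0.0005
gripper_force: 0.0
t 7.85 tcp [0.5114 0.0406 0.2009] yaw -140.29 tilt 0.18 j [  -9.   18.   91.    0.   70. -138.] F [-0.31 -0.36 -1.5 ] M [ 0.032 -0.069 -0.006]
shift mm [-141.4  -62.3    1.4] turn about tool z (rad) -0.052
```

```bash

python3 -m creep '[[[-35,-15.6,0],[0,0,0],1],[[-35,-15.6,0],[0,0,0],1],[[-35,-15.6,0],[0,0,0],1],[[-36,-15.6,0],[0,0,-0.05],1],[[0,0,0],[0,0,0],1],[[0,0,0],[0,0,0],1]]'
python3 - <<'E'
from h import *
import json
i=eyes.camera_info("wrist");json.dump({k:np.array(v).tolist() for k,v in i.items()},open("w3.json","w"))
a=eyes.read_camera("wrist");cv2.imwrite("pics/w3.png",a)
go(.616,.042,.2,222.7)
print(proj("",(.616,.042,.142),i))
E
```

```text
clock: 8.45
tcp_pos: [0.6596, 0.082, 0.1987]
tcp_rot: [1.132, -2.93, -0.001]
ft_force: [-0.1, -0.0, 0.0]
grip_width: 0.0007
gripper_force: 0.0
t 8.5 tcp [0.6592 0.0818 0.1995] yaw -137.78 tilt 0.04 j [  -3.   38.   62.   -0.   81. -135.] F [ 1.12 -0.02 -0.02] M [ 0.091 -0.093  0.063]
shift mm [58.7 -0.4 -0.5] turn about tool z (rad) -0.008
[282.83832614 127.9884502 ]
```

View pics/w3.png

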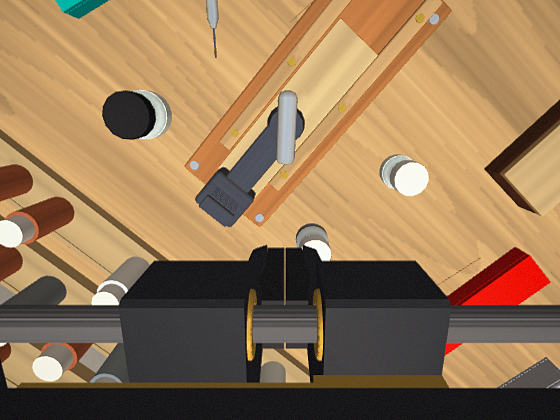

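The key is the light bar from (288,92) to (286,162), almost along the image vertical. The pad and arm are dark, below it.

```bash
python3 - <<'E'
from h import *
import json
i=json.load(open("w3.json"));a=cv2.imread("pics/w3.png")
h=cv2.cvtColor(a,cv2.COLOR_BGR2HSV)
m=((h[...,1]<40)&(h[...,2]>115)).astype(np.uint8);k=np.zeros_like(m);k[85:172,268:306]=m[85:172,268:306]
n,l,st,_=cv2.connectedComponentsWithStats(k);j=1+st[1:,4].argmax();print(st[j])
r=cv2.minAreaRect(np.argwhere(l==j)[:,::-1].astype(np.float32));print(r)
b=cv2.boxPoints(r)
w=np.array([ray("",p,.142,i) for p in b])
print("ctr",w.mean(0).round(4),[np.linalg.norm(w[q]-w[q-1]).round(4) for q in range(2)])
e=max([w[1]-w[0],w[2]-w[1]],key=np.linalg.norm);print("yaw",np.degrees(np.arctan2(e[1],e[0])))
print([round(float(v)) for v in a[85:172:4,287].mean(1)])
E
```

```text
[ 277   91   20   74 1256]
((286.4345397949219, 127.46448516845703), (18.089956283569336, 73.12605285644531), 1.9091522693634033)
ctr [0.6148 0.0437 0.142 ] [np.float64(0.0106), np.float64(0.0406)]
yaw -140.02081838779944
[195, 198, 154, 190, 193, 190, 193, 188, 189, 189, 189, 192, 192, 192, 193, 192, 191, 193, 193, 189, 158, 160]
```

```bash

python3 -m creep '[[[30,0,0],[0,0,0.04],0.2],[[28,0.6,0],[0,0,0],0.2],[[0,0,0],[0,0,0],0.2],[[0,0,0],[0,0,0],0.2]]'
python3 -c "
from h import *
go(.6148,.0436,.113,220)"
```

```text
clock: 8.9
tcp_pos: [0.6153, 0.0439, 0.2008]
tcp_rot: [-1.071, 2.952, -0.001]
ft_force: [0.2, 0.4, -0.2]
grip_width: 0.0303
gripper_force: 0.0
t 8.9 tcp [0.6153 0.0439 0.2008] yaw -140.12 tilt 0.09 j [  -7.   31.   72.    0.   77. -137.] F [ 0.19  0.43 -0.16] M [ 0.103 -0.129  0.046]
shift mm [ 0.7  0.1 87.8] turn about tool z (rad) -0.002
```

```bash

python3 -m creep '[[[0.5,0,25],[0,0,0],0.2],[[0,0,25],[0,0,0],0.2],[[0,0,20],[0,0,0],0.2],[[0,0,12],[0,0,0],0.2],[[0,0,5.5],[0,0,0],0.2],[[0,0,0],[0,0,0],0.2],[[0,0,0],[0,0,0],0.2]]' 15
python3 -c "
from h import *
go(.6148,.0436,.113,220)"
python3 -m creep '[[[0,0,0],[0,0,0],1],[[0,0,0],[0,0,0],1],[[0,0,0],[0,0,0],1],[[0,0,0],[0,0,0],1]]' 15
python3 -c "
from h import *
go(.6148,.0436,.113,220)"
```

```text
clock: 9.6
tcp_pos: [0.6159, 0.0439, 0.1132]
tcp_rot: [-1.073, 2.951, -0.001]
ft_force: [0.7, 0.0, 0.6]
grip_width: 0.0355
gripper_force: 0.0
t 9.6 tcp [0.6159 0.0439 0.1132] yaw -140.05 tilt 0.09 j [  -7.   36.   78.   -0.   66. -137.] F [0.74 0.02 0.63] M [ 0.101 -0.134  0.02 ]
shift mm [1.  0.5 0.2] turn about tool z (rad) -0.001
clock: 10.0
tcp_pos: [0.6157, 0.0436, 0.1126]
tcp_rot: [-1.073, 2.952, -0.002]
ft_force: [1.4, -1.9, 1.3]
grip_width: 0.0108
gripper_force: 15.0
t 10.0 tcp [0.6157 0.0436 0.1126] yaw -140.06 tilt 0.08 j [  -7.   36.   78.   -0.   66. -137.] F [ 1.43 -1.86  1.34] M [-0.216 -0.437 -0.031]
shift mm [ 0.7  0.6 -0.4] turn about tool z (rad) -0.001
```

```bash
cat > m.py <<'E'
from h import *
s=env.sense();r=R.from_rotvec(s["tcp_rot"]).as_matrix()
print(round(s["clock"],2),"yaw %.1f"%np.degrees(np.arctan2(r[1,0],r[0,0])),"Mz %.3f tau6 %.3f"%(s["torque"][2],s["tau"][5]),"F",s["ft_force"].round(1),"tcp",(s["tcp_pos"]*1000).round(1),"w %.4f"%s["grip_width"])
E
python3 m.py
python3 -m creep '[[[0,0,0.05],[0,0,0.14],1],[[0,0,0.05],[0,0,0.14],1]]' >/dev/null; python3 m.py
python3 -m creep '[[[0,0,0.05],[0,0,0.14],1],[[0,0,0.05],[0,0,0.14],1]]' >/dev/null; python3 m.py
python3 -m creep '[[[0,0,0.05],[0,0,0.14],1],[[0,0,0.05],[0,0,0.14],1]]' >/dev/null; python3 m.py
python3 -m creep '[[[0,0,0.05],[0,0,0.14],1]]' >/dev/null; python3 m.py
python3 -m creep '[[[0,0,0],[0,0,0],1]]' >/dev/null; python3 m.py
```

```text
10.0 yaw -140.1 Mz -0.031 tau6 -0.029 F [ 1.4 -1.9  1.3] tcp [615.7  43.6 112.6] w 0.0108
10.2 yaw -156.4 Mz 0.021 tau6 -1.914 F [ 1.5 -1.3  0.3] tcp [615.7  43.6 112.5] w 0.0108
10.4 yaw -172.5 Mz 0.039 tau6 -1.818 F [ 1.1 -1.6  0.6] tcp [615.7  43.6 112.4] w 0.0108
10.6 yaw 171.5 Mz -0.011 tau6 -1.819 F [ 1.2 -0.8  0.5] tcp [615.7  43.7 112.3] w 0.0109
10.7 yaw 163.5 Mz 0.027 tau6 -1.818 F [ 1.3 -1.1  0.1] tcp [615.7  43.7 112.3] w 0.0109
10.8 yaw 163.7 Mz 0.014 tau6 1.440 F [ 0.3 -0.9  2.6] tcp [615.7  43.7 112.3] w 0.0112
```

```bash

python3 -m creep '[[[0,0,0.05],[0,0,0.14],1]]' >/dev/null; python3 m.py
python3 -m creep '[[[0,0,0.05],[0,0,0.14],1]]' >/dev/null; python3 m.py
python3 -m creep '[[[0,0,0.05],[0,0,0.14],1]]' >/dev/null; python3 m.py
python3 -m creep '[[[0,0,0.05],[0,0,0.14],1]]' >/dev/null; python3 m.py
python3 -m creep '[[[0,0,0.05],[0,0,0.14],1]]' >/dev/null; python3 m.py
python3 -m creep '[[[0,0,0.05],[0,0,0.14],1]]' >/dev/null; python3 m.py
```

```text
10.9 yaw 155.9 Mz 0.042 tau6 -2.978 F [ 1.4 -1.7  2.1] tcp [615.7  43.7 112.2] w 0.0110
11.0 yaw 147.7 Mz 0.039 tau6 -1.908 F [ 1.7 -0.2  1.8] tcp [615.7  43.7 112.2] w 0.0110
11.1 yaw 139.7 Mz 0.052 tau6 -1.821 F [ 2.1 -2.2  1. ] tcp [615.8  43.7 112.1] w 0.0108
11.2 yaw 131.6 Mz 0.042 tau6 -1.818 F [ 2.7 -0.8  1.6] tcp [615.7  43.8 112. ] w 0.0106
11.3 yaw 123.6 Mz 0.035 tau6 -1.818 F [ 2.2 -1.2  1.2] tcp [615.8  43.8 112. ] w 0.0111
11.4 yaw 115.6 Mz 0.032 tau6 -1.818 F [ 1.1 -0.7  1.2] tcp [615.8  43.8 112. ] w 0.0108
```

Still free at about 0.035. I'll carry on.

```bash

python3 -m creep '[[[0,0,0.05],[0,0,0.14],1]]' >/dev/null; python3 m.py
python3 -m creep '[[[0,0,0.05],[0,0,0.14],1]]' >/dev/null; python3 m.py
python3 -m creep '[[[0,0,0.05],[0,0,0.14],1]]' >/dev/null; python3 m.py
python3 -m creep '[[[0,0,0.05],[0,0,0.14],1]]' >/dev/null; python3 m.py
python3 -m creep '[[[0,0,0.05],[0,0,0.14],1]]' >/dev/null; python3 m.py
python3 -m creep '[[[0,0,0.05],[0,0,0.14],1]]' >/dev/null; python3 m.py
```

```text
11.5 yaw 107.6 Mz -0.006 tau6 -1.818 F [ 2.6 -0.7  1.9] tcp [615.8  43.8 111.9] w 0.0110
11.6 yaw 99.5 Mz 0.039 tau6 -1.817 F [ 2.8 -0.1  1.4] tcp [615.8  43.8 111.9] w 0.0109
11.7 yaw 91.5 Mz 0.067 tau6 -1.812 F [ 2.1 -0.9  1.4] tcp [615.8  43.8 111.9] w 0.0110
11.8 yaw 83.5 Mz 0.066 tau6 -1.803 F [ 3.  -1.8  2.2] tcp [615.9  43.8 111.8] w 0.0106
11.9 yaw 75.5 Mz 0.063 tau6 -1.791 F [ 2.7 -0.7  0.5] tcp [615.9  43.8 111.8] w 0.0108
12.0 yaw 67.5 Mz 0.044 tau6 -1.777 F [ 2.5 -0.9  2.4] tcp [615.9  43.8 111.7] w 0.0112
```

The noise-free tau6 leaves its plateau at yaw of about 97°, so the touch is there. I'll check the slope.

```bash

python3 -m creep '[[[0,0,0.05],[0,0,0.14],1]]' >/dev/null; python3 m.py
python3 -m creep '[[[0,0,0.05],[0,0,0.14],1]]' >/dev/null; python3 m.py
python3 -m creep '[[[0,0,0.05],[0,0,0.14],1]]' >/dev/null; python3 m.py
```

```text
12.1 yaw 59.4 Mz 0.108 tau6 -1.760 F [ 2.5 -0.7  1.7] tcp [615.9  43.7 111.7] w 0.0107
12.2 yaw 51.4 Mz 0.132 tau6 -1.743 F [ 2.5 -0.6  2.2] tcp [615.9  43.7 111.7] w 0.0110
12.3 yaw 43.4 Mz 0.096 tau6 -1.722 F [ 2.8 -0.1  2.3] tcp [616.   43.7 111.6] w 0.0108
```

```bash

python3 -m creep '[[[0,0,0.05],[0,0,0.14],1],[[0,0,0.05],[0,0,0.14],1]]' >/dev/null; python3 m.py
python3 -m creep '[[[0,0,0.05],[0,0,0.14],1]]' >/dev/null; python3 m.py
python3 -m creep '[[[0,0,0.05],[0,0,0.14],1]]' >/dev/null; python3 m.py
python3 -m creep '[[[0,0,0.05],[0,0,0.14],1]]' >/dev/null; python3 m.py
python3 -m creep '[[[0,0,0],[0,0,0],1],[[0,0,0],[0,0,0],1]]' >/dev/null; python3 m.py
python3 -m creep '[[[0,0,0],[0,0,0],1]]' >/dev/null; python3 m.py
```

```text
12.5 yaw 27.4 Mz 0.150 tau6 -1.680 F [ 2.8 -1.1  2.4] tcp [616.   43.7 111.6] w 0.0110
12.6 yaw 19.3 Mz 0.196 tau6 -1.658 F [ 3.  -0.8  2.5] tcp [616.   43.7 111.6] w 0.0108
12.7 yaw 11.3 Mz 0.232 tau6 -1.634 F [ 2.1 -1.9  2. ] tcp [616.   43.7 111.5] w 0.0107
12.8 yaw 3.3 Mz 0.228 tau6 -1.611 F [ 3.1 -1.2  2.7] tcp [616.   43.6 111.5] w 0.0111
13.0 yaw 3.7 Mz -0.236 tau6 -0.062 F [ 3.5 -1.3  5.7] tcp [616.   43.6 111.5] w 0.0109
13.1 yaw 3.6 Mz -0.182 tau6 -0.220 F [ 4.1 -2.3  5.3] tcp [616.   43.6 111.5] w 0.0110
```

```bash

python3 -m creep '[[[0,0,0],[0,0,0.005],1],[[0,0,0],[0,0,0],0.2],[[0,0,0],[0,0,0],0.2],[[0,0,0],[0,0,0],0.2],[[0,0,0],[0,0,0],0.2]]' >/dev/null; python3 m.py
python3 -m creep '[[[0,0,-10],[0,0,0],0.2],[[0,0,-25],[0,0,0],0.2],[[0,0,-35],[0,0,0],0.2],[[0,0,-20],[0,0,0],0.2],[[-40,0,0],[0,0,0],0.2],[[-40,0,0],[0,0,0],0.2],[[0,0,0],[0,0,0],0.2],[[0,0,0],[0,0,0],0.2]]' >/dev/null; python3 m.py
python3 - <<'E'
from h import *
i=eyes.camera_info("wrist");a=eyes.read_camera("wrist");cv2.imwrite("pics/w4.png",a)
h=cv2.cvtColor(a,cv2.COLOR_BGR2HSV);u,v=proj("",(.6155,.0437,.142),i).round().astype(int);print(u,v)
m=((h[...,1]<40)&(h[...,2]>115)).astype(np.uint8);k=np.zeros_like(m);k[max(v-50,0):v+50,u-50:u+50]=m[max(v-50,0):v+50,u-50:u+50]
n,l,st,_=cv2.connectedComponentsWithStats(k);j=1+st[1:,4].argmax();r=cv2.minAreaRect(np.argwhere(l==j)[:,::-1].astype(np.float32));print(r)
w=np.array([ray("",p,.1406,i) for p in cv2.boxPoints(r)]);e=max([w[1]-w[0],w[2]-w[1]],key=np.linalg.norm);print("ctr",w.mean(0),"yaw",np.degrees(np.arctan2(e[1],e[0])))
E
```

```text
13.6 yaw 3.1 Mz -0.005 tau6 -0.010 F [-1.1  0.5 -1. ] tcp [615.   44.  110.5] w 0.0348
14.4 yaw 3.1 Mz 0.008 tau6 -0.018 F [ 0.6 -0.6  0. ] tcp [535.7  39.5 202.1] w 0.0354
285 87
((284.5, 86.5), (75.0, 17.0), 90.0)
ctr [0.61520795 0.04368526 0.1406    ] yaw -176.54899173057737
```

View pics/w4.png

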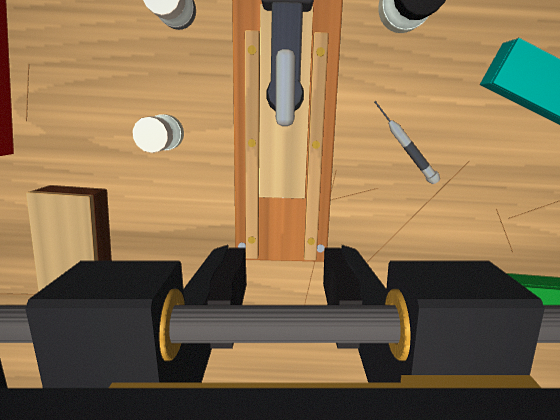

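The key (284,87) stayed at 3.5°, where I left it. The plinth is straight, with its near end at (282,198), and the bystanders have not moved.

```bash
python3 -c "
from h import *
i=eyes.camera_info('wrist')
print(ray('',(282,198),.054,i),ray('',(282,261),.03,i))
from plant import workorder
print(workorder.sign_off())"
```

```text
[0.53017783 0.04108265 0.054     ] [0.4603063  0.03759476 0.03      ]
the job is handed in; nothing more can be done
None
```

The plinth is home against the bar, the clamp was tightened about a quarter turn past the touch (roughly 23–25 N by motor torque) and left clamped, and the job is handed in; the hand-in returned no verdict.

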